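# Take the filter cover off the misting unit

## Task

The misting unit's filter is due for a change: turn the yellow wing until it lines up with the slot in the green cover, then squeeze the orange snap tab inward and lift the cover straight off its sloping seat, over the wing. Lay the cover right way up in the middle of the cork mat, lowering it until it stands there before you let go. Leave the wing lined up, and the candle, pot and bottle where they are.

Things in the scene. Friction and masses are not known exactly. Their poses are not given: they have to be found in the camera images.
- deck_seat (a point): Grey misting unit, fixed, 260 mm wide, 140 mm deep, 47 mm high in front, 112 mm behind; its deck slopes 30 degrees down towards its front. Point: centre of the deck's top surface, 79 mm above the bench. Axes: z square out of the deck, x up the slope, y level across it. The cover lies flush in a 22 mm deep recess here (2 mm play); the flush rim round it is 13 mm wide front and back, 28 mm at the ends.
- wing_grip (a point): Yellow wing: a bar 44 mm long (its x), 10 mm wide (its y), 32 mm tall (its z, square out of the deck), turning on a shaft. Point: the bar's centre, at 0, +55, +18 mm in deck_seat's axes; the bar's foot is 2 mm above the cover. Crosswise it holds the cover down; lined up with the cover's slot (along the deck's x) the slot passes over it.
- wing (a joint): Turn of the wing, rad: 0 = lined up with the slot, positive = anticlockwise looking down onto the deck. Starts between 0.7 and 1.25; moves between -0.6 and 1.5; stays where it is left (friction 0.06 N m). The cover passes over it within about 0.2 of 0.
- cover_center (a point): Centre, half-way up, of the sage-green cover: loose, about 0.18 kg, 200 mm long (its y), 100 mm wide (its x), 22 mm high (its z), standing flat on skirts along its long sides. In the unit its axes agree with deck_seat's, this point 11 mm under the deck's surface. Slot 54 mm (x) by 20 mm (y), centred at y +55 mm. It must rise 60 mm square to the deck to clear wing and recess.
- handle (a point): Pinch handle at the cover's -y end: a green rib (40 mm along x) and, outside it, the orange snap tab (36 mm along x), both rising 32 mm from the cover's top face. Point: midway between, half-way up, at 0, -72, +27 mm from cover_center; axes as the cover's. Outside to outside along y 40 mm, 32 mm when squeezed. Pinched across y, the tab releases and the same grasp lifts the cover.
- tab (a joint): Inward travel (cover's +y, towards the rib) of the springy orange snap tab, m: 0 = free, 0.008 = fully in, which takes about 8 N. Its catch reaches 4 mm under the deck's end rim: at 0.006 or more the cover is free. It springs back when let go.
- cover: The same cover; origin at the centre of its underside (the skirts' feet), axes as cover_center.
- mat_top (a point): Cork mat, fixed, 200 mm (its x) by 280 mm (its y), 5 mm thick; this point is the centre of its top surface.
- mat: The same mat; origin at the centre of its underside.
- candle_mid (a point): Pale green pillar candle, 66 mm across, 105 mm high, bystander; point 50 mm up its axis.
- pot_mid (a point): Pink pot, 90 mm across, 85 mm high, bystander; point half-way up its axis.
- bottle_mid (a point): White plastic bottle, 60 mm across, 130 mm high, bystander; point half-way up its axis.
There are look-alikes about, which are no part of the job. Leave any purple or red look-alike of the cover alone.

How it is judged:
By the outcome, as a careful person would: the job done as asked, in the order asked, and still so for the second after the job is handed in, with the robot touching nothing.
It also fails if it takes over 58 s, if anything falls off the work surface, if the arm or the gripper's body presses on something with over 40 N, if the wrist force passes 120 N, or if a joint passes its speed limit or range.

## Robot

A 7-joint arm with a two-finger parallel gripper is mounted at the origin on the work surface. World frame = base frame: x ahead of the robot, y to its left, z up, the work surface at z = 0. Lengths are in m, angles in degrees, forces in N, time in s.
With the tool pointing down it reaches from about 0.425 to 0.975 m from the base axis. Payload 16.7 kg.
Tool frame: the origin (TCP) lies on the front face of the gripper's body, between the roots of the fingers; the fingertips stand 73 mm ahead of it and the grasp point (between the pads) lies 54 mm ahead of it; x points along the fingers, y is the direction in which the jaws open and shut, and the axes are right-handed (so a half turn about x gives the same grasp; the last joint's range is limited). The gripper opens to 85 mm and grips with 20 to 120 N. Pads are 22 mm wide; open, the fingers measure 114 mm over their backs; the gripper's body (76 mm by 85 mm) begins 54 mm behind the grasp point. The pads swing forward as they close: fully open they stand 13 mm farther back than shut.
Start: joints at [61.851, 24.414, 4.234, 92.017, -1.954, 63.644, -3.845], TCP at [0.226, -0.636, 0.304] pointing down, gripper open.
Joint ranges: [-163.25, 163.25], [-28.42, 122.38], [-70.27, 78.77], [12.13, 141.07], [-58.53, 238.53], [9.26, 117.41], [-156.51, 156.51]. Speed limits (degrees/s): [108.29, 108.29, 136.94, 136.94, 172.46, 172.46, 172.46].

## Interface

Orientations are given as [roll, pitch, yaw] about the fixed x, y, z axes, in that order (R = Rz(yaw) Ry(pitch) Rx(roll)).
In Python, from cell import robot gives the robot as it stands. Calls block until the motion is done:
- robot.move_ptp(position, orientation): joint-space move of the TCP to a pose.
- robot.move_straight(position, orientation=None, speed=0.15, contact_N=None): straight line of the TCP; orientation=None keeps the orientation; speed is the mean speed in m/s. With contact_N (N) it stops when the force on the tool has changed by that much, and returns True; else False.
- robot.movej(angles): joint-space move.
- robot.release() and robot.clamp(force=None): open the fingers fully, or close them until they stop; force is the grip in N (None keeps the last).
- robot.dwell(seconds).
- robot.solve_ik(position, orientation): joint angles nearest the present ones, or None.
- robot.read_state(): the state.
- robot.grab_frame(name): name is "side" or "top"; returns a dict with "color" (400x640x3 uint8, blue, green, red), "z_map" (400x640 float32, m along the optical axis (not along the pixel's ray), 0 where there is no reading), "fx", "fy", "cx", "cy" (pixels), "R" (3x3) and "t" (3): a world point X has camera coordinates R X + t. Camera axes: x right, y down, z forward; pixel columns grow to the right and rows downward; lengths in m; the calibration is good to about 2 mm. A picture is of the moment at which its call begins.
A pose or a line that the arm cannot do raises robot.Unreachable and nothing moves.
- robot.sign_off(): hands the job in, once; it reports no verdict.
The state is a dict: "t": time; "q": joint angles; "qvel": joint speeds; "effort": joint torques, N m; "position": TCP position; "tool_rot": TCP orientation; "contact_force": force on the tool from outside, world axes, zero at the start; "moment": the same for the moment, N m; "width": finger opening in m.
Only numpy, scipy, OpenCV 4.12 (cv2) and the standard library are available. Lean on these libraries where they do the work, as an engineer would, in place of code of your own. Each camera call takes 0.05 s, during which the arm holds its last target.

## Working session

There is one attempt and no reset: what is moved stays moved. The work goes in short steps, each a Python script; the robot and the scene stay as the last script left them, time stands still between calls to the robot, and variables do not carry over. Pictures are saved under pics/ and viewed, and the job is handed in when it is done.

```bash
ls; mkdir -p pics; python3 - <<'E'
from cell import robot
import cv2,numpy as np,pickle
for n in ("top","side"):
    f=robot.grab_frame(n); cv2.imwrite(f"pics/{n}0.png",f["color"]); pickle.dump(f,open(f"{n}0.pkl","wb"))
    print(n,f["fx"],f["cx"],f["cy"],np.round(f["R"],3).tolist(),f["t"], -np.array(f["R"]).T@f["t"])
s=robot.read_state();print(s)
E
```

```text
pics
top 374.23933280471596 314.10763777368425 196.43970819991327 [[0.006, -1.0, -0.005], [-0.982, -0.005, -0.189], [0.189, 0.006, -0.982]] [-0.20859394  0.53600806  1.01945903] [ 0.33550386 -0.2118562   1.10121156]
side 377.9057727256795 317.91379202218053 195.26811900228392 [[-0.992, -0.124, -0.018], [-0.084, 0.765, -0.639], [0.093, -0.632, -0.769]] [0.53046226 0.27509775 0.97794499] [0.45819384 0.47339773 0.93776243]
{'t': 0.1, 'q': array([61.850179  , 24.4463293 ,  4.2319908 , 92.04877742, -1.95376108,
       63.64206875, -3.84443663]), 'qvel': array([-0.01617683, -0.07131721, -0.04983165, -0.06130097, -0.03907077,
       -0.1533803 ,  0.02964623]), 'effort': array([ 1.05251541e-02, -9.51529670e+01,  3.77306253e+00, -4.64396060e+01,
        1.98141905e-02,  6.51432434e-03,  6.33237983e-05]), 'position': array([ 0.22613505, -0.63569599,  0.30327623]), 'tool_rot': array([-85.75158286,  89.93499163, 113.83033002]), 'contact_force': array([0.65072333, 0.73259401, 0.92911609]), 'moment': array([-0.01963668, -0.02526103,  0.01786395]), 'width': 0.08510907779739392}
```

View pics/top0.png

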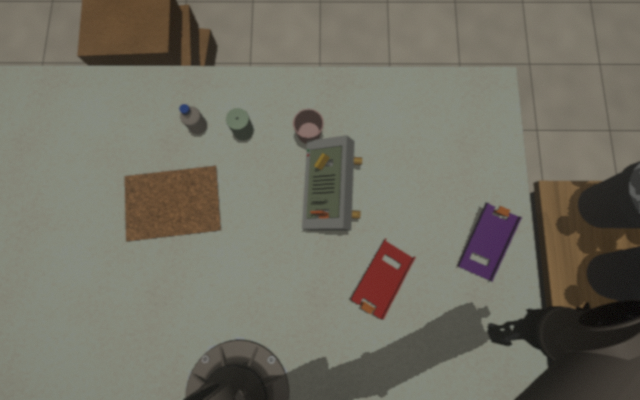

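View pics/side0.png

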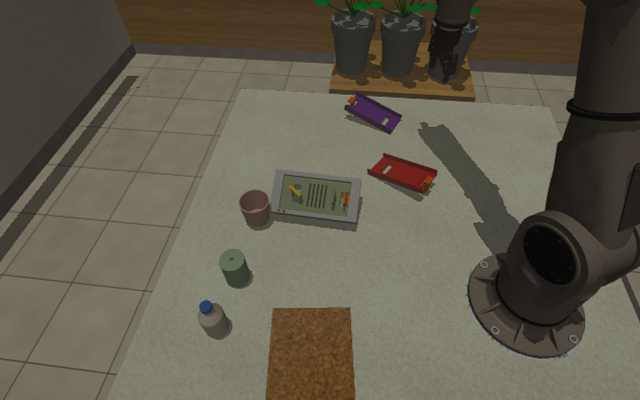

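```bash
python3 - <<'E'
import cv2,numpy as np,pickle
t=pickle.load(open("top0.pkl","rb"));s=pickle.load(open("side0.pkl","rb"))
a=cv2.resize(t["color"][125:240,285:375],None,fx=5,fy=5,interpolation=cv2.INTER_CUBIC)
b=cv2.resize(s["color"][160:235,262:372],None,fx=6,fy=6,interpolation=cv2.INTER_CUBIC)
cv2.imwrite("pics/tz.png",a);cv2.imwrite("pics/sz.png",b)
for f,(u,v) in ((t,(328,185)),(s,(317,195))):
    print(f["color"][v-2:v+3:2,u-2:u+3:2].tolist(), f["z_map"][v,u])
E
```

```text
[[[52, 64, 61], [52, 65, 62], [50, 62, 60]], [[61, 76, 73], [60, 76, 71], [63, 79, 74]], [[53, 67, 63], [53, 65, 61], [53, 65, 61]]] 1.039787
[[[75, 100, 93], [46, 56, 56], [75, 100, 94]], [[67, 88, 83], [53, 68, 65], [73, 97, 90]], [[61, 79, 74], [61, 81, 75], [65, 88, 82]]] 1.1160614
```

View pics/tz.png

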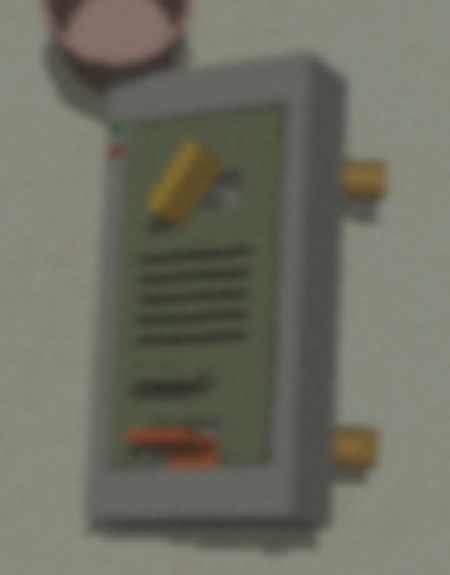

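View pics/sz.png

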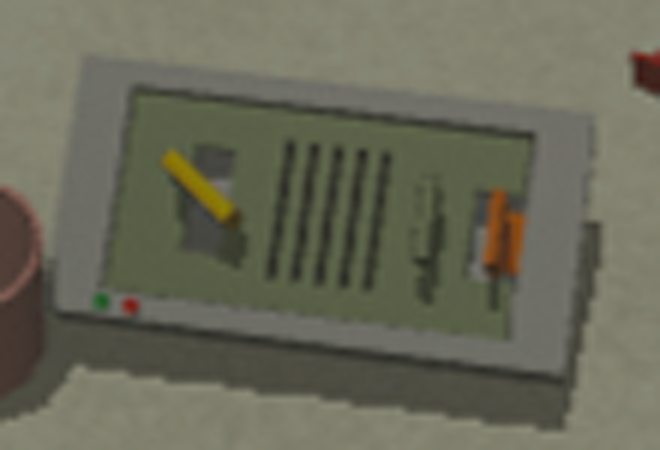

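```bash
cat > h.py <<'E'
import cv2,numpy as np,pickle
from scipy.spatial.transform import Rotation as Ro
def rays(f,px):
    px=np.atleast_2d(px).astype(float)
    d=np.c_[(px[:,0]-f["cx"])/f["fx"],(px[:,1]-f["cy"])/f["fy"],np.ones(len(px))]
    R=np.array(f["R"]);return -R.T@np.array(f["t"]), d@R
def cast(f,px,p,n):
    o,d=rays(f,px);return o+d*(((p-o)@n)/(d@n))[:,None]
def mask(f,lo,hi,box):
    h=cv2.cvtColor(f["color"],cv2.COLOR_BGR2HSV);m=cv2.inRange(h,lo,hi)
    z=np.zeros_like(m);u0,v0,u1,v1=box;z[v0:v1,u0:u1]=m[v0:v1,u0:u1];return z
def deckR(psi): # psi: yaw of level up-slope direction
    x=np.array([np.cos(psi)*np.cos(np.pi/6),np.sin(psi)*np.cos(np.pi/6),.5]);y=np.array([-np.sin(psi),np.cos(psi),0]);return np.c_[x,y,np.cross(x,y)]
E
python3 - <<'E'
from h import *
t=pickle.load(open("top0.pkl","rb"));s=pickle.load(open("side0.pkl","rb"))
for nm,f,bx in (("top",t,(300,130,358,235)),("side",s,(268,165,365,232))):
    m=mask(f,(25,55,30),(50,255,255),bx)
    m=cv2.morphologyEx(m,cv2.MORPH_OPEN,np.ones((2,2)))
    cv2.imwrite(f"pics/m{nm}.png",cv2.resize(m[bx[1]:bx[3],bx[0]:bx[2]],None,fx=5,fy=5,interpolation=0))
    cs,_=cv2.findContours(m,cv2.RETR_EXTERNAL,cv2.CHAIN_APPROX_NONE)
    c=max(cs,key=cv2.contourArea);pts=cv2.convexHull(c)[:,0].astype(float)
    # depth plane fit
    v,u=np.nonzero(m);z=f["z_map"][v,u];o,d=rays(f,np.c_[u,v]);X=(o+d*z[:,None])[z>0]
    c0=np.median(X,0);X=X[np.linalg.norm(X-c0,axis=1)<.13]
    A=np.c_[X[:,:2],np.ones(len(X))];w=np.linalg.lstsq(A,X[:,2],rcond=None)[0]
    for _ in range(5):
        r=X[:,2]-A@w;k=abs(r)<.005;w=np.linalg.lstsq(A[k],X[k,2],rcond=None)[0]
    n=np.array([-w[0],-w[1],1]);n/=np.linalg.norm(n)
    print(nm,"plane tilt",np.degrees(np.arccos(n[2])),"psi",np.degrees(np.arctan2(-n[1],-n[0])),"std",r[k].std())
    psi=np.arctan2(-n[1],-n[0]);C=np.array([c0[0],c0[1],.079])
    for _ in range(12):
        R=deckR(psi);P=cast(f,pts,C,R[:,2]);L=(P-C)@R[:,:2]*1000
        (cx,cy),(w_,h_),a=cv2.minAreaRect(L.astype(np.float32))
        B=cv2.boxPoints(((cx,cy),(w_,h_),a))
        e=B[1]-B[0];e2=B[2]-B[1];l=e if np.linalg.norm(e)>np.linalg.norm(e2) else e2
        if l[1]<0:l=-l
        psi+= 0.7*np.arctan2(-l[0],l[1])
        C=C+R[:,:2]@np.array([cx,cy])/1000; C[2]=.079
    print("  C",C.round(4),"psi",np.degrees(psi),"size",w_,h_,"plane z at C",w@[C[0],C[1],1])
E
```

```text
top plane tilt 30.37427581616053 psi -92.44850524215785 std 0.0016244319446900093
  C [ 0.6223 -0.2077  0.079 ] psi -101.83718992528996 size 12.126513481140137 36.209739685058594 plane z at C 0.06365442480358433
side plane tilt 29.916274258333125 psi -92.78213052569737 std 0.00214456270763408
  C [ 0.5695 -0.2284  0.079 ] psi -92.91054854264057 size 198.5323486328125 98.7715072631836 plane z at C 0.076984229039069
```

```bash
python3 -c "
import cv2
a=cv2.imread('pics/mtop.png');b=cv2.imread('pics/mside.png');print(a.shape,b.shape)
c=cv2.copyMakeBorder(b,0,max(0,a.shape[0]-b.shape[0]),0,0,0);a=cv2.copyMakeBorder(a,0,c.shape[0]-a.shape[0],0,0,0);cv2.imwrite('pics/mm.png',cv2.hconcat([a,c]))"
```

```text
(525, 290, 3) (335, 485, 3)
```

View pics/mm.png

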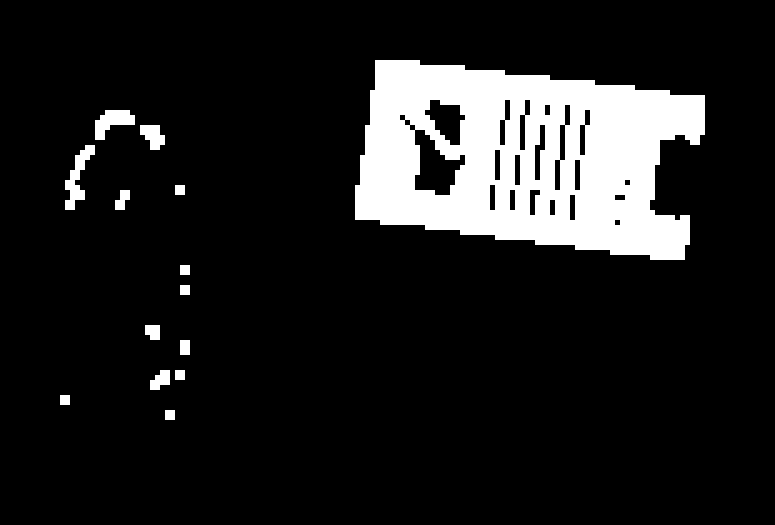

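```bash
cat > seg.py <<'E'
from h import *
def rectfit(f,m,C,psi,flat=False,z=.079):
    cs,_=cv2.findContours(m,cv2.RETR_EXTERNAL,cv2.CHAIN_APPROX_NONE)
    c=max(cs,key=cv2.contourArea);pts=cv2.convexHull(c)[:,0].astype(float)
    C=np.array([C[0],C[1],z])
    for _ in range(12):
        R=np.array([[np.cos(psi),-np.sin(psi),0],[np.sin(psi),np.cos(psi),0],[0,0,1]]) if flat else deckR(psi)
        P=cast(f,pts,C,R[:,2]);L=(P-C)@R[:,:2]*1000
        (cx,cy),(w_,h_),a=cv2.minAreaRect(L.astype(np.float32))
        B=cv2.boxPoints(((cx,cy),(w_,h_),a))
        e=B[1]-B[0];e2=B[2]-B[1];l=e if np.linalg.norm(e)>np.linalg.norm(e2) else e2
        if l[1]<0:l=-l
        psi+= 0.7*np.arctan2(-l[0],l[1])
        C=C+R[:,:2]@np.array([cx,cy])/1000; C[2]=z
    return C,np.degrees(psi),(w_,h_)
E
python3 - <<'E'
from seg import *
t=pickle.load(open("top0.pkl","rb"));s=pickle.load(open("side0.pkl","rb"))
h=cv2.cvtColor(t["color"],cv2.COLOR_BGR2HSV)
for (u,v) in ((325,208),(337,170),(330,150),(347,185),(328,225),(310,190),(295,190)): print((u,v),h[v,u])
for lo in ((25,34,30),(30,38,30),(28,42,30)):
    m=mask(t,lo,(60,255,255),(306,140,345,222));m=cv2.morphologyEx(m,cv2.MORPH_OPEN,np.ones((2,2)))
    print(lo,rectfit(t,m,[.57,-.228],np.radians(-92.9)))
cv2.imwrite("pics/m2.png",cv2.resize(m[125:240,285:375],None,fx=5,fy=5,interpolation=0))
# wing
from math import *
C=np.array([.5695,-.2284,.079]);psi=radians(-92.9);R=deckR(psi)
for nm,f,bx in (("top",t,(306,140,345,180)),("side",s,(280,180,310,205))):
    m=mask(f,(18,120,60),(28,255,255),bx);v,u=np.nonzero(m)
    P=(cast(f,np.c_[u,v],C+R[:,2]*.034,R[:,2])-C)@R*1000
    mu=P[:,:2].mean(0);w,V=np.linalg.eigh(np.cov(P[:,:2].T));d=V[:,1]
    print(nm,len(u),mu,"angle",degrees(atan2(d[1],d[0])),np.ptp(P[:,:2]@d))
    m=mask(f,(3,140,60),(15,255,255),(bx[0],bx[1],365,235));v,u=np.nonzero(m)
    P=(cast(f,np.c_[u,v],C+R[:,2]*.032,R[:,2])-C)@R*1000
    if len(P): print(" tab", P.min(0),P.max(0),P.mean(0))
# mat
for nm,f,bx in (("top",t,(110,150,240,260)),("side",s,(255,300,365,400))):
    m=mask(f,(5,80,40),(20,255,255),bx);m=cv2.morphologyEx(m,cv2.MORPH_OPEN,np.ones((3,3)))
    print("mat",nm,rectfit(f,m,[.55,.25],0,True,.005))
# bystanders
for nm,f in (("top",t),("side",s)):
  for ob,uv in (("candle",(238,114)if nm=="top" else (233,255)),("bottlecap",(185,110)if nm=="top" else (206,306)),("pot",(308,115)if nm=="top" else (255,197))):
    u,v=uv;z=f["z_map"][v,u];o,d=rays(f,uv);print(nm,ob,(o+d*z).round(3), f["color"][v,u])
E
```

```text
(325, 208) [39 46 78]
(337, 170) [38 53 87]
(330, 150) [38 53 86]
(347, 185) [24 16 78]
(328, 225) [ 25  15 101]
(310, 190) [39 50 86]
(295, 190) [ 28  28 135]
(25, 34, 30) (array([ 0.5718522 , -0.23013444,  0.079     ]), np.float64(-92.73253018424526), (111.56236267089844, 202.76002502441406))
(30, 38, 30) (array([ 0.57103803, -0.23482054,  0.079     ]), np.float64(-92.85407196183108), (99.66493225097656, 198.44082641601562))
(28, 42, 30) (array([ 0.57067895, -0.23447328,  0.079     ]), np.float64(-92.66409866234343), (99.03643798828125, 197.40980529785156))
top 123 [11.83018629 53.8241204 ] angle 50.184204646609935 42.15047208579684
 tab [ -12.04230554 -100.62266875   32.        ] [ 37.77359128 -83.55600792  32.        ] [ 17.07358959 -90.70515101  32.        ]
side 56 [ 2.13893101 56.2193356 ] angle 53.2518206024867 46.166843456310545
 tab [-59.82928014 -99.11459259  32.        ] [17.0132691 82.427292  32.       ] [ -5.66167151 -80.24052814  32.        ]
mat top (array([0.52569727, 0.21935579, 0.005     ]), np.float32(6.950491), (196.3695526123047, 275.6915283203125))
mat side (array([0.52932274, 0.18711475, 0.005     ]), np.float32(6.9097137), (198.958984375, 210.58335876464844))
top candle [[0.768 0.014 0.094]] [ 98 116 105]
top bottlecap [[0.764 0.153 0.129]] [105  62  46]
top pot [[ 0.783 -0.186  0.053]] [51 54 66]
side candle [[0.753 0.003 0.095]] [ 85 108  94]
side bottlecap [[0.766 0.158 0.131]] [107  63  43]
side pot [[ 0.754 -0.223  0.056]] [54 62 80]
```

View pics/m2.png

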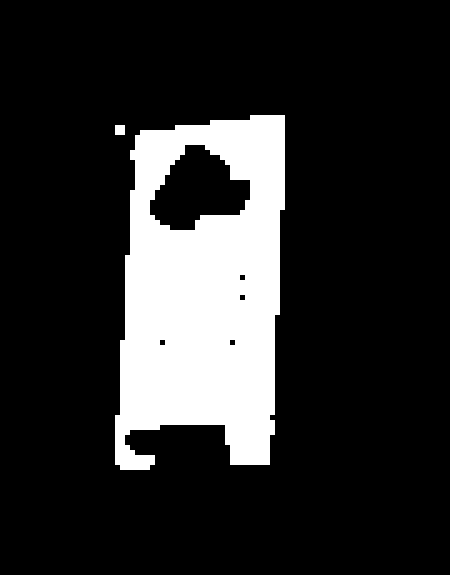

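```bash
cat >> h.py <<'E'
C=np.array([.570,-.2315,.079]);PSI=np.radians(-92.85);RD=deckR(PSI)
MAT=np.array([.526,.219,.005]);MYAW=np.radians(6.9)
def rz(a): return Ro.from_euler('z',a).as_matrix()
def pose(frameR,origin,p,jaw,g=.054):
    """grasp point p (m, in frame), jaw dir at angle jaw (deg, in frame xy), approach -z"""
    a=np.radians(jaw);z=frameR[:,2];y=frameR@np.array([np.cos(a),np.sin(a),0]);x=-z
    R=np.c_[x,y,np.cross(x,y)]
    import warnings
    with warnings.catch_warnings():
        warnings.simplefilter("ignore");e=Ro.from_matrix(R).as_euler('xyz',degrees=True)
    return (origin+frameR@np.array(p)+g*z).tolist(), e.tolist()
E
python3 - <<'E'
from h import *
from cell import robot
def ik(*a):
    q=robot.solve_ik(*pose(*a));return None if q is None else np.round(q,1)
for j in (-38,142): print("wing",j,ik(RD,C,[0,.055,.1],j),ik(RD,C,[0,.055,.026],j))
for j in (-90,90): print("wingend",j,ik(RD,C,[0,.055,.026],j),"handle",ik(RD,C,[0,-.072,.024],j),"lift",ik(RD,C,[0,-.072,.1],j))
for k in (0,180):
  F=rz(MYAW+np.radians(k))
  for j in (-90,90): print("mat",k,j,ik(F,MAT,[0,-.072,.043],j),ik(F,MAT,[0,-.072,.16],j))
E
```

```text
wing -38 [ -47.4   50.8   68.9  105.8  -22.4   48.3 -106.7] [  -9.9   34.    12.8  105.6   32.1   47.  -153.4]
wing 142 [ 14.1  30.3 -23.5 102.1  46.5  65.1  15.8] [ 14.7  34.7 -20.  103.9  50.4  58.6  13.6]
wingend -90 [ 40.7  47.8 -59.1 102.3  70.7  80.2 131.7] handle [ 45.7  37.8 -59.  119.   67.2  71.6 125.6] lift [ 42.4  29.6 -58.8 117.   57.3  72.4 130.6]
wingend 90 [  7.9  33.7 -10.9 104.4  45.7  55.  -35.4] handle [ 12.3  25.4 -15.9 120.8  50.5  50.6 -43.8] lift [ 14.9  20.  -23.8 118.5  45.   59.  -40.3]
mat 0 -90 [  -0.4   30.9  -27.   114.7   21.7   39.2 -124.3] [  10.3   23.4  -39.9  110.3   18.6   52.9 -121.7]
mat 0 90 [ 11.7  35.2 -43.  114.   34.4  44.2  45.2] [ 24.4  30.3 -59.7 109.6  30.9  58.1  47.8]
mat 180 -90 [ 10.3  48.9 -64.2 108.2  52.4  58.9  19.6] [ 10.7  36.1 -63.1 104.5  36.3  62.6  31. ]
mat 180 90 [  -7.4   36.   -36.7  109.2   30.    44.7 -143.9] [   4.    30.9  -52.   104.9   28.4   58.3 -142.7]
```

```bash
python3 - <<'E'
from h import *
from cell import robot
robot.move_ptp(*pose(RD,C,[0,.055,.11],142)); print(robot.read_state()["t"])
robot.move_straight(*pose(RD,C,[0,.055,.060],142),speed=.15)
s=robot.read_state();print(s["t"],s["contact_force"],s["q"].round(1))
for n in ("top","side"):
    f=robot.grab_frame(n);pickle.dump(f,open(n+"1.pkl","wb"))
    c=f["color"][90:250,260:400] if n=="top" else f["color"][100:240,240:400]
    cv2.imwrite(f"pics/{n}1.png",cv2.resize(c,None,fx=4,fy=4,interpolation=cv2.INTER_CUBIC)[:600])
E
```

```text
2.2917
2.775 [0.57363115 0.4287032  0.70870725] [ 15.   32.7 -22.4 103.2  48.8  61.8  14.5]
```

View pics/top1.png

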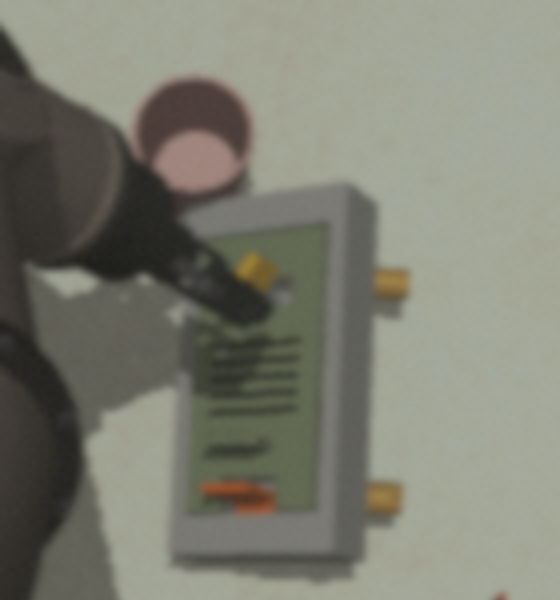

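View pics/side1.png

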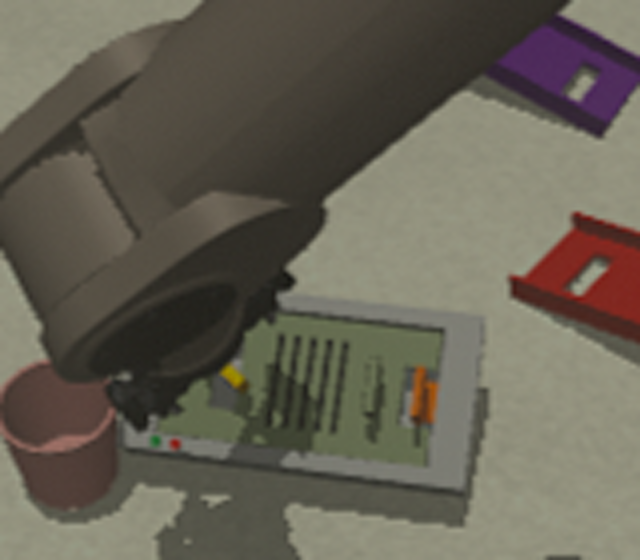

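```bash
python3 - <<'E'
from h import *
def proj(f,X):
    c=np.array(f["R"])@X+f["t"];return np.array([f["fx"]*c[0]/c[2]+f["cx"],f["fy"]*c[1]/c[2]+f["cy"]])
from cell import robot
s=robot.read_state();T=Ro.from_euler('xyz',s["tool_rot"],degrees=True).as_matrix();p=s["position"]
for n,off in (("top",(260,90)),("side",(240,100))):
    f=pickle.load(open(n+"1.pkl","rb"));img=cv2.resize(f["color"][off[1]:off[1]+150,off[0]:off[0]+160],None,fx=4,fy=4,interpolation=cv2.INTER_CUBIC)
    def dot(X,c): 
        q=(proj(f,X)-off+.5)*4;cv2.circle(img,tuple(int(v) for v in q),3,c,-1)
    for sgn in (1,-1):
        for o in (.0425,.057): dot(p+T@np.array([.060,sgn*o,0]),(0,255,255))
    for w in ((0,.055,.034),(0,.055,0)): dot(C+RD@np.array(w),(255,0,255))
    a=np.radians(52)
    for sg in (1,-1): dot(C+RD@np.array([sg*.022*np.cos(a),.055+sg*.022*np.sin(a),.034]),(255,0,0))
    for w in ((50,100),(50,-100),(-50,100),(-50,-100)): dot(C+RD@np.array([w[0]/1e3,w[1]/1e3,0]),(0,0,255))
    for x in (-18,18): dot(C+RD@np.array([x/1e3,-.092,.032]),(255,255,0))
    cv2.imwrite(f"pics/p{n}1.png",img)
E
```

```text
(no output)
```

View pics/ptop1.png

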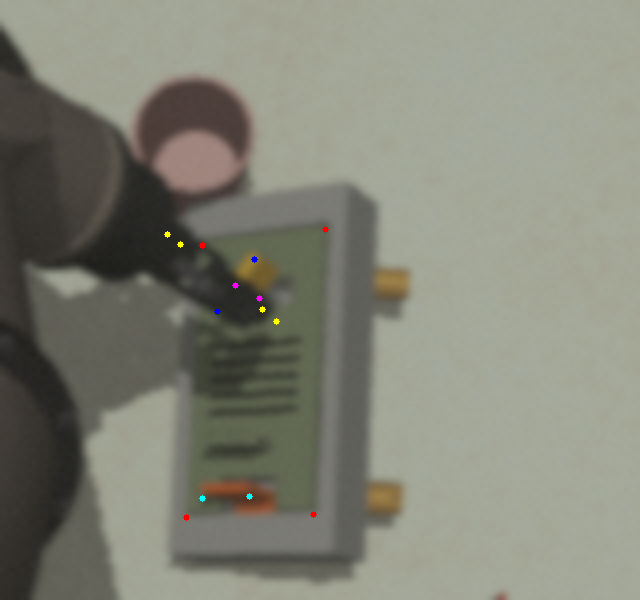

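View pics/pside1.png

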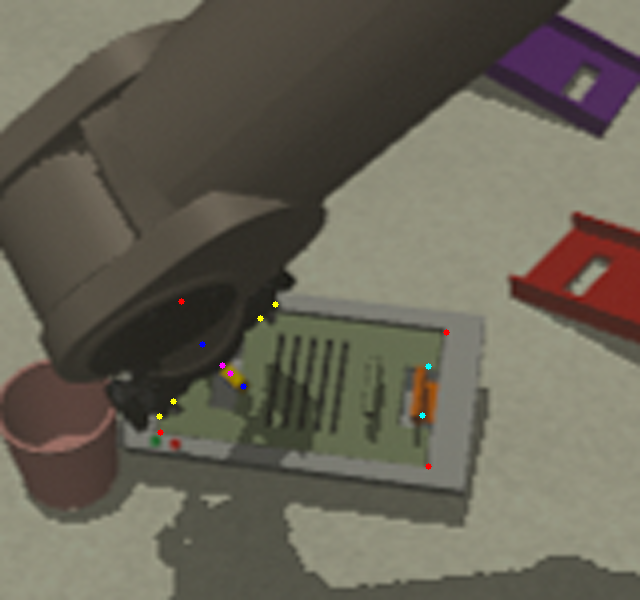

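```bash
python3 - <<'E'
from h import *
from cell import robot
hit=robot.move_straight(*pose(RD,C,[0,.055,.026],142),speed=.06,contact_N=8)
s=robot.read_state();print(hit,s["t"],s["contact_force"].round(1),s["q"].round(1))
if not hit:
    f0=s["contact_force"]
    robot.clamp(20);s=robot.read_state();print(s["t"],s["width"],(s["contact_force"]-f0).round(1),s["moment"].round(2))
E
```

```text
False 3.5917 [ 0.3 -0.7 -0.7] [ 15.6  34.8 -21.2 103.9  51.   59.1  13.2]
4.2667 0.009558116777842959 [ 5.6  2.3 -3.9] [ 1.32 -0.96  0.64]
```

```bash
python3 - <<'E'
from h import *
from cell import robot
def jaw(s):
    T=Ro.from_euler('xyz',s["tool_rot"],degrees=True).as_matrix();y=RD.T@T[:,1];return np.degrees(np.arctan2(y[1],y[0]))
s=robot.read_state();print(jaw(s))
for d in (-17,-17,-17.5):
    q=robot.read_state()["q"].copy();q[6]+=d;robot.movej(q)
    s=robot.read_state();print(s["t"],jaw(s).round(1),s["q"].round(1)[6],s["contact_force"].round(1),s["moment"].round(2),s["width"])
p,o=pose(RD,C,[0,.055,.026],90);print(p,s["position"])
E
```

```text
142.03646139615051
4.6667 125.0 -3.9 [ 5.8 -0.1 -7.2] [ 1.09 -0.86  0.36] 0.009221053091767744
5.0667 108.0 -20.9 [ 6.6 -0.9 -5.5] [ 0.93 -1.    0.5 ] 0.009767154896489123
5.475 90.5 -38.4 [ 6.3 -1.2 -4.8] [ 0.65 -1.03  0.56] 0.009514127941536927
[0.626920826970744, -0.1942841504602324, 0.1482820323027551] [ 0.62953144 -0.192661    0.14769251]
```

```bash
python3 - <<'E'
from h import *
from cell import robot
s=robot.read_state();print(s["position"],s["q"])
robot.release();robot.dwell(.1)
s=robot.read_state();print(s["t"],s["position"],s["q"],s["contact_force"].round(1))
p,o=pose(RD,C,[0,.055,.12],90)
robot.move_straight(p,o,speed=.15)
s=robot.read_state();print(s["t"],s["position"],p,s["contact_force"].round(1))
E
```

```text
[ 0.62953144 -0.192661    0.14769251] [ 15.58119024  34.92847763 -21.29916322 103.74995297  51.03591028
  58.80466067 -38.42825178]
6.2917 [ 0.6288355  -0.19271934  0.1477372 ] [ 15.58422631  34.90796685 -21.3021527  103.79343799  51.0079851
  58.87116089 -38.39499482] [-0.8  1.6 -0.4]
7.0667 [ 0.62887211 -0.14791896  0.22906802] [0.6292577315425709, -0.14734228346474346, 0.22968842025849234] [-0.5 -0.7  0.3]
```

```bash
sed -i 's/^C=np.array.*;PSI/C=np.array([.573,-.2315,.079]);PSI/' h.py; python3 - <<'E'
from h import *
from cell import robot
robot.move_straight(*pose(RD,C,[0,-.072,.11],90),speed=.2)
s=robot.read_state();print(s["t"],s["q"].round(1))
def proj(f,X):
    c=np.array(f["R"])@X+f["t"];return np.array([f["fx"]*c[0]/c[2]+f["cx"],f["fy"]*c[1]/c[2]+f["cy"]])
for n,off in (("top",(260,90)),("side",(240,100))):
    f=robot.grab_frame(n);pickle.dump(f,open(n+"2.pkl","wb"))
    img=cv2.resize(f["color"][off[1]:off[1]+150,off[0]:off[0]+160],None,fx=4,fy=4,interpolation=cv2.INTER_CUBIC)
    def dot(X,c): 
        q=(proj(f,X)-off+.5)*4;cv2.circle(img,tuple(int(v) for v in q),2,c,-1)
    for sg in (1,-1): dot(C+RD@np.array([sg*.022,.055,.034]),(255,0,0))
    for w in ((50,100),(50,-100),(-50,100),(-50,-100)): dot(C+RD@np.array([w[0]/1e3,w[1]/1e3,0]),(0,0,255))
    for y in (-.092,-.052): 
        for x in (-18,18): dot(C+RD@np.array([x/1e3,y,.032]),(255,255,0))
    cv2.imwrite(f"pics/p{n}2.png",img)
E
```

```text
7.8417 [ 15.9  19.8 -25.5 117.6  44.6  60.4 -40. ]
```

View pics/ptop2.png

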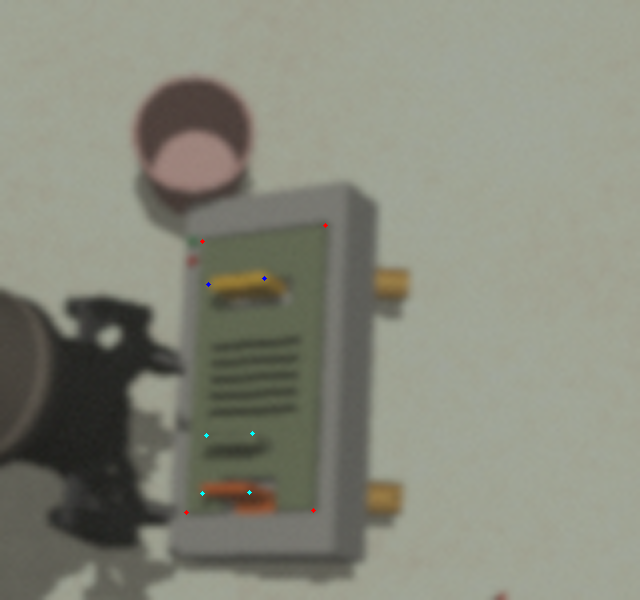

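View pics/pside2.png

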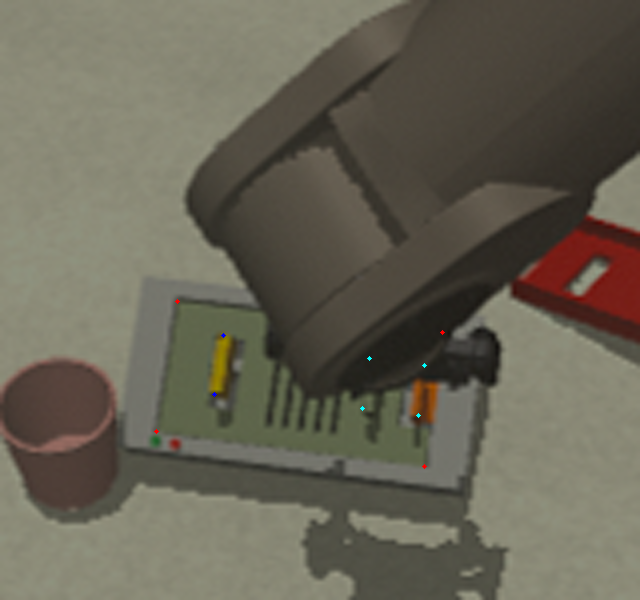

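```bash
python3 - <<'E'
from h import *
from cell import robot
p,o=pose(RD,C,[0,-.072,.023],90)
hit=robot.move_straight(p,o,speed=.08,contact_N=8)
s=robot.read_state();print(hit,s["t"],s["contact_force"].round(1),s["position"],p)
if not hit:
    robot.clamp(60);robot.dwell(.2);s=robot.read_state();print(s["t"],s["width"],s["contact_force"].round(1),s["moment"].round(2),s["position"])
E
```

```text
False 9.1833 [-0.4  0.1  0.1] [ 0.50327121 -0.18923151  0.14606519] [0.5030033277093645, -0.18946768067025826, 0.14568395609140178]
9.9417 0.027719246665602243 [11.9  2.7  7.6] [-0.01 -2.1   1.21] [ 0.50583314 -0.18874322  0.14707142]
```

```bash
python3 - <<'E'
from h import *
from cell import robot
for n,off in (("top",(260,90)),("side",(290,130))):
    f=robot.grab_frame(n);pickle.dump(f,open(n+"3.pkl","wb"))
    img=cv2.resize(f["color"][off[1]:off[1]+150,off[0]:off[0]+160],None,fx=4,fy=4,interpolation=cv2.INTER_CUBIC)
    cv2.imwrite(f"pics/p{n}3.png",img)
E
```

```text
(no output)
```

View pics/ptop3.png

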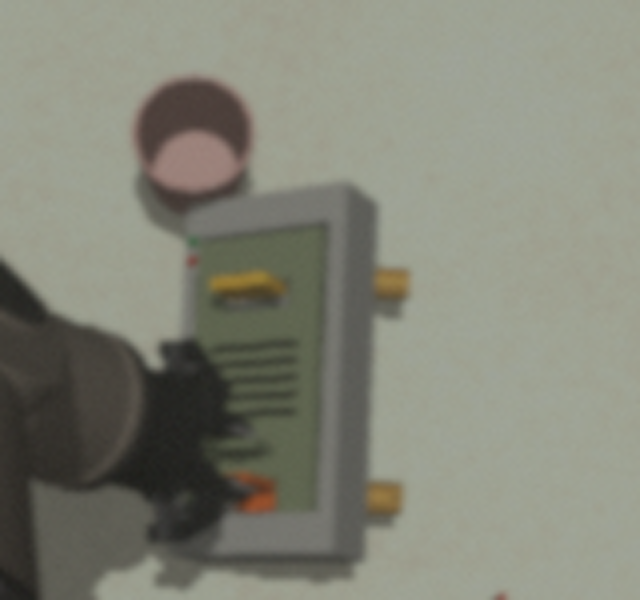

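View pics/pside3.png

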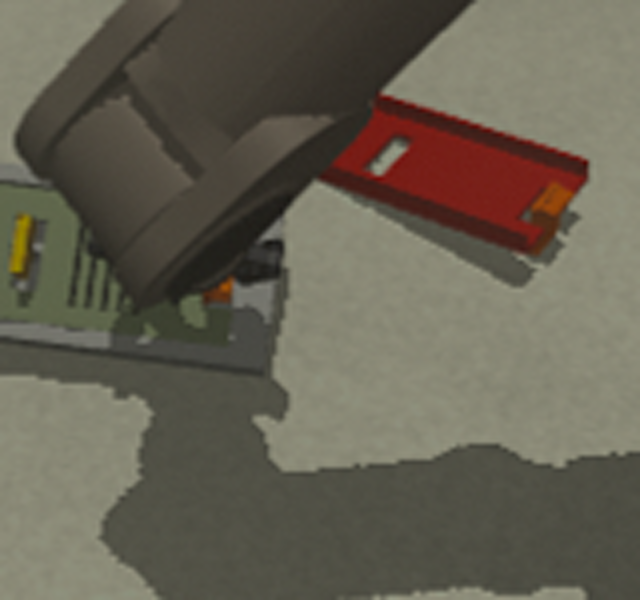

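```bash
python3 - <<'E'
from h import *
from cell import robot
def rep(m=""):
    s=robot.read_state();print(m,round(s["t"],2),round(s["width"],4),s["contact_force"].round(1),s["moment"].round(2),((s["position"]-C)@RD).round(4))
robot.move_straight(*pose(RD,C,[0,-.0685,.023],90),speed=.03);rep("shift")
robot.move_straight(*pose(RD,C,[0,-.0685,.031],90),speed=.03);rep("up8")
robot.move_straight(*pose(RD,C,[0,-.0685,.043],90),speed=.04);rep("up20")
E
```

```text
shift 10.31 0.0281 [-4.9  8.3 17.9] [ 0.26  1.47 -0.83] [-0.0001 -0.068   0.0782]
up8 10.72 0.0282 [ 0.1 -0.7 -2. ] [ 0.74  0.07 -0.04] [-0.     -0.0685  0.085 ]
up20 11.18 0.0277 [ 0.1  0.8 -3.3] [0.75 0.08 0.01] [ 0.     -0.0685  0.0972]
```

```bash
python3 - <<'E'
from h import *
from cell import robot
def rep(m=""):
    s=robot.read_state();print(m,round(s["t"],2),round(s["width"],4),s["contact_force"].round(1),s["moment"].round(2),((s["position"]-C)@RD).round(4))
robot.move_straight(*pose(RD,C,[0,-.0685,.063],90),speed=.06);rep("up40")
for n,off in (("top",(260,90)),("side",(240,100))):
    f=robot.grab_frame(n)
    img=cv2.resize(f["color"][off[1]:off[1]+150,off[0]:off[0]+160],None,fx=4,fy=4,interpolation=cv2.INTER_CUBIC)
    cv2.imwrite(f"pics/p{n}4.png",img)
E
```

```text
up40 11.66 0.0281 [ 0.3  0.5 -1.6] [ 0.71  0.01 -0.  ] [ 1.000e-04 -6.840e-02  1.174e-01]
```

View pics/ptop4.png

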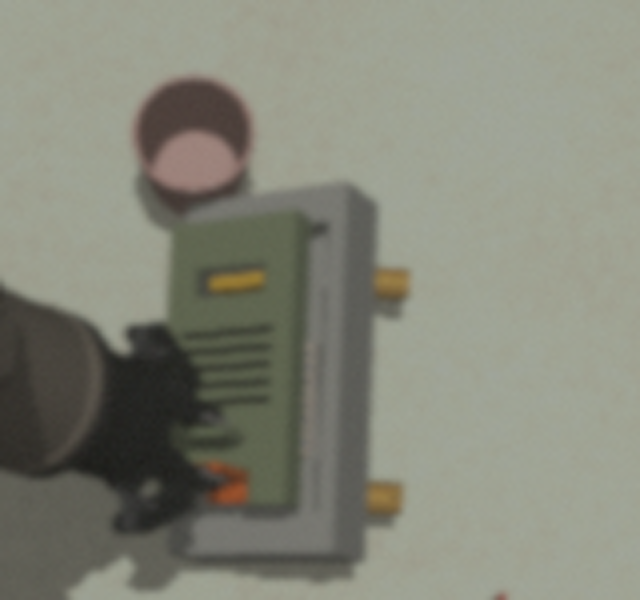

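View pics/pside4.png

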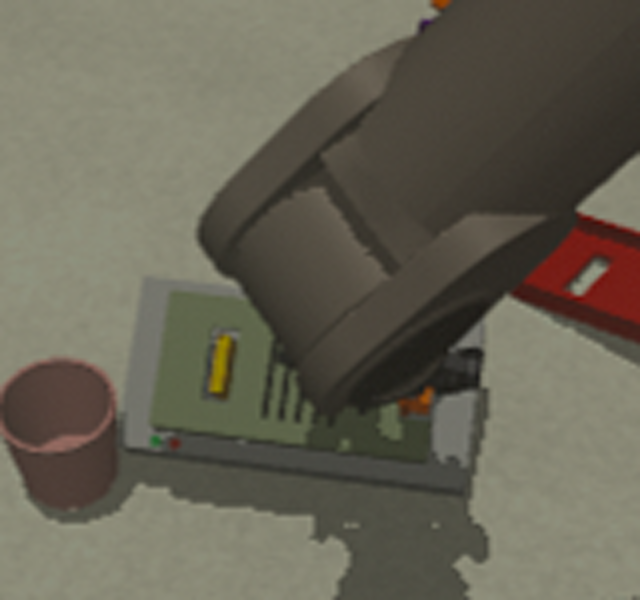

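```bash
python3 - <<'E'
from h import *
from cell import robot
MAT=np.array([.527,.220,.005])
def rep(m=""):
    s=robot.read_state();print(m,round(s["t"],2),round(s["width"],4),s["contact_force"].round(1),s["moment"].round(2),s["position"].round(4),s["q"].round(0))
robot.move_straight(*pose(RD,C,[0,-.0685,.125],90),speed=.12);rep("up")
F=rz(MYAW)
try: robot.move_straight(*pose(F,MAT,[0,-.0685,.045+.17],90),speed=.16)
except robot.Unreachable as e: print("unreach",e)
rep("over")
for n in ("top","side"):
    f=robot.grab_frame(n);pickle.dump(f,open(n+"5.pkl","wb"));cv2.imwrite(f"pics/{n}5.png",f["color"])
E
```

```text
up 12.43 0.0281 [-0.2  0.3 -2.2] [ 0.73  0.04 -0.04] [ 0.5088 -0.139   0.2338] [ 16.  19. -26. 117.  43.  62. -39.]
over 14.42 0.0282 [ 0.2  0.2 -1.9] [-0.1  -0.02 -0.  ] [0.5351 0.1516 0.2739] [ 22.  24. -55. 107.  22.  61.  54.]
```

View pics/top5.png

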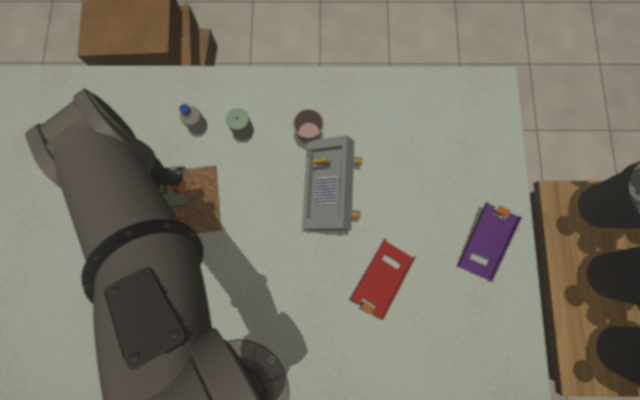

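View pics/side5.png

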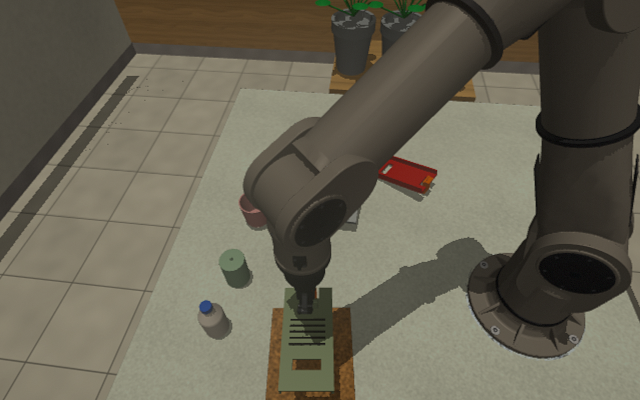

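```bash
python3 - <<'E'
from h import *
from cell import robot
MAT=np.array([.527,.220,.005]);F=rz(MYAW)
def rep(m=""):
    s=robot.read_state();print(m,round(s["t"],2),round(s["width"],4),s["contact_force"].round(1),s["moment"].round(2),s["position"].round(4))
robot.move_straight(*pose(F,MAT,[0,-.0685,.045+.014],90),speed=.12);rep("near")
h=robot.move_straight(*pose(F,MAT,[0,-.0685,.045-.006],90),speed=.015,contact_N=4);rep(h)
for n,off in (("side",(240,250)),):
    f=robot.grab_frame(n)
    img=cv2.resize(f["color"][off[1]:off[1]+150,off[0]:off[0]+160],None,fx=4,fy=4,interpolation=cv2.INTER_CUBIC)
    cv2.imwrite(f"pics/p{n}6.png",img)
E
```

```text
near 15.97 0.028 [-0.7 -0.5 -1.1] [-0.03  0.02  0.  ] [0.5356 0.1521 0.1187]
True 16.81 0.0276 [-1.4  0.7  9.6] [-0.43  0.32 -0.01] [0.5352 0.1522 0.1058]
```

View pics/pside6.png

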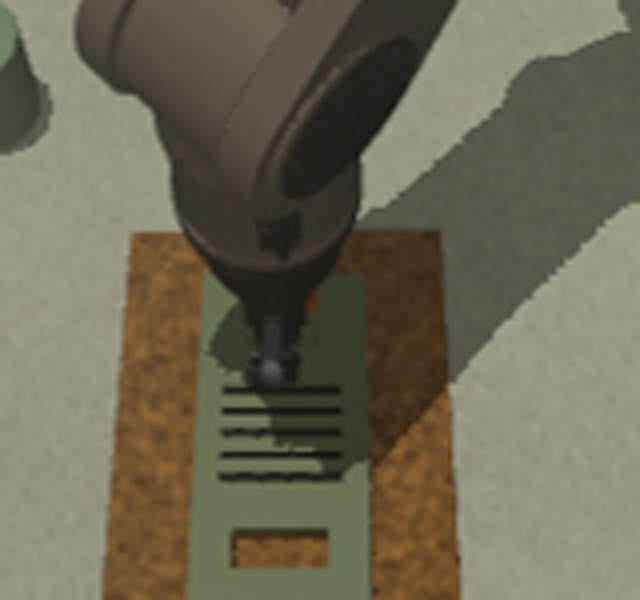

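```bash
python3 - <<'E'
from h import *
from cell import robot
MAT=np.array([.527,.220,.005]);F=rz(MYAW)
def rep(m=""):
    s=robot.read_state();print(m,round(s["t"],2),round(s["width"],4),s["contact_force"].round(1),s["moment"].round(2),s["position"].round(4))
robot.release();robot.dwell(.2);rep("rel")
robot.move_straight(*pose(F,MAT,[0,-.0685,.045+.15],90),speed=.12);rep("up")
s=robot.read_state();q=[61.85,24.4,4.2,92,-1.95,63.6,-3.8]
# clear away at height: back over to the start side is across the unit; instead raise and retract
p=s["position"]+[0,0,.12]
try: robot.move_straight(p.tolist(),speed=.2)
except robot.Unreachable as e: print(e)
try: robot.move_ptp([.2,-.45,.42],[0,90,0])
except robot.Unreachable as e: print(e)
rep("away")
for n in ("top","side"):
    f=robot.grab_frame(n);pickle.dump(f,open(n+"7.pkl","wb"));cv2.imwrite(f"pics/{n}7.png",f["color"])
E
```

```text
rel 17.66 0.085 [-0.7  0.1 -0.1] [-0.04 -0.03 -0.02] [0.5349 0.1518 0.1053]
up 19.05 0.0856 [0.1 0.4 0.6] [-0.03  0.05  0.  ] [0.535  0.1519 0.2533]
away 22.25 0.0851 [-0.9 -0.2  1.1] [ 0.01 -0.01 -0.08] [ 0.2008 -0.4497  0.4199]
```

View pics/top7.png

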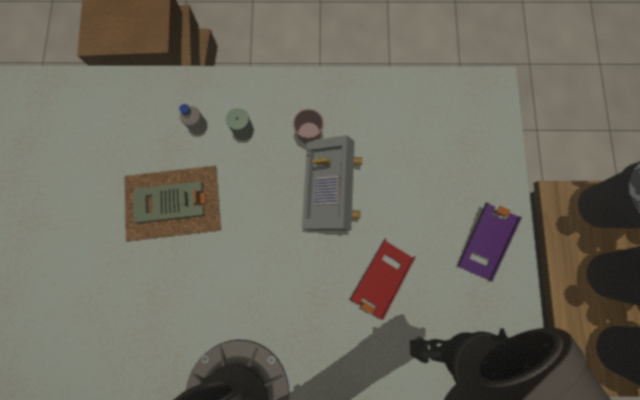

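View pics/side7.png

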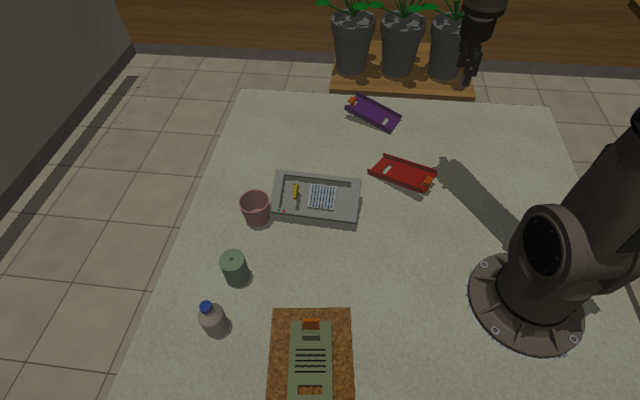

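```bash
python3 - <<'E'
from seg import *
t=pickle.load(open("top7.pkl","rb"));s=pickle.load(open("side7.pkl","rb"))
m=mask(t,(28,42,30),(60,255,255),(127,175,215,235));m=cv2.morphologyEx(m,cv2.MORPH_OPEN,np.ones((2,2)))
print("cover",rectfit(t,m,[.527,.22],.12,True,.027))
m=mask(t,(5,80,40),(20,255,255),(110,150,240,260));m=cv2.morphologyEx(m,cv2.MORPH_OPEN,np.ones((3,3)))
print("mat",rectfit(t,m,[.527,.22],.12,True,.005))
v,u=np.nonzero(mask(t,(28,42,30),(60,255,255),(132,180,195,225)));z=t["z_map"][v,u];o,d=rays(t,np.c_[u,v]);X=(o+d*z[:,None])[z>0]
A=np.c_[X[:,:2]-[.527,.22],np.ones(len(X))];print("cover top plane",np.linalg.lstsq(A,X[:,2],rcond=None)[0])
for nm,f,bx in (("top",t,(306,140,345,180)),("side",s,(280,180,310,205))):
    m=mask(f,(18,120,60),(28,255,255),bx);v,u=np.nonzero(m)
    P=(cast(f,np.c_[u,v],C+RD[:,2]*.034,RD[:,2])-C)@RD*1000
    w,V=np.linalg.eigh(np.cov(P[:,:2].T));dd=V[:,1];print("wing",nm,np.degrees(np.arctan(dd[1]/dd[0])))
a=[pickle.load(open(n,"rb"))["color"] for n in("top0.pkl","top7.pkl")]
d=cv2.absdiff(*a).max(2)
for nm,(x0,y0,x1,y1) in dict(bottle=(172,98,204,135),candle=(222,104,255,138),pot=(290,105,325,136)).items(): print(nm,d[y0:y1,x0:x1].max())
E
```

```text
cover (array([0.52091655, 0.21850336, 0.027     ]), np.float32(6.9545383), (100.79490661621094, 198.90171813964844))
mat (array([0.52564208, 0.2194358 , 0.005     ]), np.float32(7.2111707), (196.5443572998047, 275.2209777832031))
cover top plane [ 0.00834851 -0.02820745  0.02843328]
wing top -5.5447800898551325
wing side 1.2693462817567935
bottle 6
candle 6
pot 5
```

```bash
python3 - <<'E'
from cell import robot
print(robot.sign_off(), robot.read_state()["t"])
E
```

```text
the job is handed in; nothing more can be done
the job is handed in; nothing more can be done
```

I turned the wing in line with the slot and pinched the handle to free the snap tab. Then I lifted the cover square off the sloping deck over the wing. I lowered it onto the mat right way up until contact, let go and moved the arm away. The job is handed in at about 22 s.

**Last checks:**
- **Cover:** it stands about 5 mm from the mat's centre, within about 0.3° of the mat's direction. The depth map shows its top level to under 2°, which is about the noise.
- **Wing:** the two views disagree slightly. The side view gives +1° and the top view −5.5°, which is probably biased because that camera sees the bar's side face. Both are within the 0.2 rad (about 11°) tolerance.
- **Candle, pot and bottle:** their image areas are unchanged from the start.

**Things that disagreed:**
- **Deck position:** the two cameras placed the deck centre about 6 mm apart in y, so I used the mean. I shifted x by 3 mm to suit the gripper's contact force on the wing.
- **Handle width:** the fingers read 28 mm when squeezed, not the expected 32 mm. I put this down to the 60 N grip; the tab released and the cover came out freely.
- **Handle pinch:** I first aimed midway across the unsqueezed handle, which put about 14 N on the hand. I moved it 3.5 mm, which read about 20 N, and the force dropped to about 2 N once the lift began.

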